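# Find the bowed brass plate with a straightedge

### The job

Two brass plates lie side by side on the parallels of the granite surface plate; one is true and the other is slightly bowed, and nobody knows which. Stand the steel straightedge on its narrow edge lengthwise along the middle of one plate, let go of it, and press it down from above first at its near end and then at its far end to feel whether it rocks. Then lay the bowed plate in the annealing pan, within its rim, and leave the straightedge standing on edge, centred along the true plate, which stays on the parallels; do not disturb the other things on the bench.

Things in the scene. Friction and masses are not known exactly. Their poses are not given: they have to be found in the camera images.
- surface_plate: small dark granite surface plate, 160 x 180 mm, top 22 mm above the bench, fixed. Origin: centre of its underside; x along the brass plates (away from the robot), y across them (to the left), z up. On it stand two steel parallels (bars 10 x 170 x 10 mm, along y, at x = -55 and +55 mm, tops at z = 32 mm), and across them lie the two brass plates, one over each bed
- bed_left (a point): level with the parallels' tops (z = 32 mm on the surface plate, y = +45 mm), under the middle of the left brass plate. The two brass plates look alike: 150 mm long (along the surface plate's x), 40 mm wide, 5.5 to 6 mm thick, about 0.3 kg, each centred within 3 mm over its bed. The upper face is 6 mm above this point on the true one, up to 1.5 mm more in the middle of the bowed one
- bed_right (a point): the same (y = -45 mm) for the right brass plate. Whichever plate is bowed arches upward by 3 mm in its middle over its length: a straightedge stood along it tips when either end is pressed with a few newtons, the pressed end giving way by 1 to 2 mm and the other rising; on the true plate it stands firm (under 0.5 mm)
- straightedge: the straightedge: fluted steel bar 170 mm long (its x), 32 mm wide (its y), 12 mm thick (its z), about 0.36 kg; origin at its middle. It starts lying flat across the tops of the V-blocks, along their x. Only its two narrow 170 x 12 mm edges are true; either will do. Stood on edge, its y is vertical and its origin 16 mm above what it stands on
- v_blocks: matched pair of steel V-blocks in line, fixed; origin on the bench midway between them, x along their line, y across, z up. Each is 20 mm (x) x 44 mm (y) x 53 mm high, centred at x = -60 and +60 mm: 100 mm free between them. A V notch runs along x in each top: bottom at y = 0, z = 42 mm, flanks at 45 degrees, mouth 22 mm wide
- v_notch (a point): bottom line of the V notches, midway between the blocks (z = 42 mm). A bar laid in both notches on its broad side leans at 45 degrees with one long corner here; there it can be taken again across its thickness, tilted 45 degrees the other way
- pan: round annealing pan filled with pumice, 198 mm across, fixed; origin on the bench at its centre; the level pumice surface is 26 mm above the bench, usable out to 93 mm from the centre
- pan_rim: the pan's raised steel rim, inner radius 94 mm, top 29 mm above the bench; origin at the pan's centre on the bench
- beeswax: yellow puck of beeswax, 45 mm across, 17 mm high; bystander, origin under its centre
- doming_punch: steel doming punch lying on its side, 69 mm long, 14 mm thick; bystander
- solder_block: scorched fire brick, 77 x 57 x 30 mm; bystander, origin under its centre

How it is judged (in metres and radians):
On the way, in this order (a step that is already met when the one before it is completed fails the run):
1. the straightedge stands on its edge along one of the plates, let go (x of straightedge in the frame of surface_plate between -0.02 and 0.02 m and z of straightedge in the frame of surface_plate between 0.052 and 0.062 m and angle between the x axis of straightedge and the x axis of surface_plate, either way round below 0.15 rad and angle between the y axis of straightedge and the z axis of surface_plate, either way round below 0.09 rad and (y of straightedge in the frame of surface_plate between 0.033 and 0.057 m or y of straightedge in the frame of surface_plate between -0.057 and -0.033 m) and contact force between the fingers and straightedge below 0.1 N), for 0.2 s.
2. its near end (more than 45 mm nearer than the plate's middle) is pressed down from above with more than 2 N (x of straightedge in the frame of surface_plate between -0.02 and 0.02 m and z of straightedge in the frame of surface_plate between 0.052 and 0.062 m and angle between the x axis of straightedge and the x axis of surface_plate, either way round below 0.15 rad and angle between the y axis of straightedge and the z axis of surface_plate, either way round below 0.09 rad and (y of straightedge in the frame of surface_plate between 0.033 and 0.057 m or y of straightedge in the frame of surface_plate between -0.057 and -0.033 m) and contact force between the fingers and straightedge above 2 N and x of the grasp point in the frame of surface_plate below -0.045 m and z of the grasp point in the frame of surface_plate above 0.074 m), for 0.2 s.
3. its far end (more than 45 mm beyond the plate's middle) is pressed down from above with more than 2 N (x of straightedge in the frame of surface_plate between -0.02 and 0.02 m and z of straightedge in the frame of surface_plate between 0.052 and 0.062 m and angle between the x axis of straightedge and the x axis of surface_plate, either way round below 0.15 rad and angle between the y axis of straightedge and the z axis of surface_plate, either way round below 0.09 rad and (y of straightedge in the frame of surface_plate between 0.033 and 0.057 m or y of straightedge in the frame of surface_plate between -0.057 and -0.033 m) and contact force between the fingers and straightedge above 2 N and x of the grasp point in the frame of surface_plate above 0.045 m and z of the grasp point in the frame of surface_plate above 0.074 m), for 0.2 s.
4. a plate has been laid in the pan (contact force between pan and anything else above 1 N and contact force between pan and the fingers below 0.1 N), for 0.2 s.
At the end, for the whole second after the job is handed in: The straightedge stands at rest on edge (0.02 rad) along the true plate on the parallels: within 20 mm lengthwise, 12 mm sideways and 0.15 rad of its bed, height within 0.7 mm of a true plate's. The bowed plate lies on the pan's pumice, off the rim (x of straightedge in the frame of surface_plate between -0.02 and 0.02 m and z of straightedge in the frame of surface_plate between 0.0533 and 0.0547 m and angle between the x axis of straightedge and the x axis of surface_plate, either way round below 0.15 rad and angle between the y axis of straightedge and the z axis of surface_plate, either way round below 0.09 rad and (y of straightedge in the frame of surface_plate between 0.033 and 0.057 m or y of straightedge in the frame of surface_plate between -0.057 and -0.033 m) and angle between the y axis of straightedge and the z axis of surface_plate, either way round below 0.02 rad and linear speed of straightedge below 0.01 m/s and contact force between pan and anything else above 1 N and contact force between pan_rim and anything else below 0.1 N); the robot touches nothing.
It fails at once if a bystander (beeswax, doming punch, solder block) is moved by more than 25 mm (distance of any of beeswax, doming_punch, solder_block from where it was at the start of the episode above 0.025 m).
It also fails if it takes over 72 s, if anything falls off the work surface, if the arm or the gripper's body presses on something with over 40 N, if the wrist force passes 120 N, or if a joint passes its speed limit or range.

### The arm

A 7-joint arm with a two-finger parallel gripper is mounted at the origin on a cart in front of the work surface, level with it; the furniture and walls round the work are solid. World frame = base frame: x ahead of the robot, y to its left, z up, the work surface at z = 0. Lengths are in m, angles in degrees, forces in N, time in s.
With the tool pointing down it reaches from about 0.425 to 0.875 m from the base axis. Payload 4.7 kg.
Tool frame: the origin (TCP) lies at the very end of the fingers, on their centre line; the grasp point (between the pads) lies 19 mm behind it; z points along the fingers, y is the line along which they close (so a half turn about z gives the same grasp; the last joint's range is limited). The gripper opens to 87 mm and grips with 3 to 60 N. Pads are 19 mm wide; open, the fingers measure 117 mm over their backs; the gripper's body (75 mm by 190 mm) begins 51 mm behind the grasp point.
Start: joints at [76.725, 18.392, -4.016, 83.108, 1.295, 78.541, -3.26], TCP at [0.158, -0.63, 0.223] pointing down, gripper open.
Joint ranges: [-163.93, 163.93], [-17.29, 119.83], [-79.2, 71.16], [3.27, 140.29], [-89.18, 269.18], [5.43, 117.66], [-154.24, 154.24]. Speed limits (degrees/s): [147.25, 147.25, 180, 180, 180, 180, 180].

### API

Orientations are given as [roll, pitch, yaw] about the fixed x, y, z axes, in that order (R = Rz(yaw) Ry(pitch) Rx(roll)).
In Python, from cell import get_obs, eyes, env gives the robot as it stands.
- The arm moves only by the tool servo_tool, never from a script. Its argument "series" is a list that holds one entry, the list of rows, each a list of 7 numbers: the shift along the tool's x, y, z in units of 300 mm (1.0 is 300 mm), then the turn, a rotation vector about the tool's x, y, z in units of pi rad (1.0 is pi rad), then the opening, from 0 (shut) to 1 (fully open). In form: [[[tx, ty, tz, wx, wy, wz, gripper], ...]]. A call has 1 to 12 rows; each row is the pose to reach, as a shift and turn from the pose commanded when the call began, along the tool's axes at that moment, turning the shorter way round; what a row does not reach only later rows make up. A row lasts 1/12 s, in which the tool goes at most 41.7 mm and 7.16 degrees, less where a joint would pass 70% of its speed; a pose out of reach is approached as far as the arm can. A call with a number of a shift or a turn outside -1 to 1 is refused whole. A call with a gripper value outside its range is refused whole. The fingers move at their own pace and stop on an object; "grip_force" is the grip in N (left out, the last holds). Time passes only in rows, so rows that repeat a pose let the fingers close. It gives the time, the measured TCP pose, the force, the opening and the grip force at its end, in the units of the state.
- get_obs(): the state, without advancing time (a new reading comes with each control period).
- eyes.read_camera(name): name is "scene" or "top" or "wrist"; returns a dict with "frame" (420x560x3 uint8, red, green, blue), "depth" (420x560 float32, m along the optical axis (not along the pixel's ray), 0 where there is no reading), "fx", "fy", "cx", "cy" (pixels), "origin" and "rotation" of the camera in the world; the wrist camera has in their place "mount" (4x4, takes a point from camera to tool coordinates, whose origin is the TCP and whose axes are the flange's). Camera axes: x right, y down, z forward; pixel columns grow to the right and rows downward; lengths in m; the calibration is good to about 2 mm. A picture is of the moment at which its call begins: read the wrist's pose just before it.
- env.sign_off(): hands the job in; it is judged then, once.
The state is a dict: "time_s": time; "qpos": joint angles; "joint_velocities": joint speeds; "effort": joint torques, N m; "tool_pos": TCP position; "tool_rot": TCP orientation; "force": force on the tool from outside, world axes, zero at the start; "wrist_torque": the same for the moment, N m; "grip_width": finger opening in m; "grasp_force": force on a finger pad.
Only numpy, scipy, OpenCV 4.12 (cv2) and the standard library are available. Lean on these libraries where they do the work, as an engineer would, in place of code of your own. Each camera call takes 0.05 s, during which the arm holds its last target. There are 200 camera calls.

## Working session

There is one attempt and no reset: what is moved stays moved. The work goes in short steps, Python scripts to look and compute and a tool call to move; the robot and the scene stay as the last step left them, time stands still between calls to the robot, and variables do not carry over. Pictures are saved under pics/ and viewed, at most 10 in all, crops included, and the job is handed in when it is done.

Besides the shell and the picture viewer there is one more tool, called after "Emit:" by a JSON object that holds its "op" and its "data", one argument or row to a line. servo_tool: Moves the arm, as the interface text tells. Shifts and turns lie within -1 to 1; 1 stands for 300 mm of shift or pi rad of turn. Its arguments: {"type":"object","properties":{"series":{"type":"array"},"grip_force":{"type":"number"}},"required":["series"]}

```bash
ls; mkdir -p pics; cat > h.py <<'E'
import numpy as np, cv2
from cell import get_obs, eyes, env
from scipy.spatial.transform import Rotation as R
def tool():
    o=get_obs(); return np.array(o["tool_pos"]),R.from_euler('xyz',o["tool_rot"],degrees=True).as_matrix(),o
def cam(n):
    p,Rt,o=tool(); c=eyes.read_camera(n)
    if n=="wrist":
        M=np.array(c["mount"]); Rc=Rt@M[:3,:3]; t=p+Rt@M[:3,3]
    else: Rc=np.array(c["rotation"]); t=np.array(c["origin"])
    d=c["depth"]; v,u=np.mgrid[:d.shape[0],:d.shape[1]]
    P=np.stack([(u-c["cx"])/c["fx"]*d,(v-c["cy"])/c["fy"]*d,d],-1)@Rc.T+t
    P[d==0]=np.nan
    return c["frame"],P
def save(n,f): cv2.imwrite("pics/"+n+".png",cv2.cvtColor(f,cv2.COLOR_RGB2BGR))
E
python3 - <<'E'
from h import *
for n in("top","scene"):
    f,P=cam(n); save(n+"0",f); np.save(n+"0.npy",P)
print(get_obs())
E
```

```text
picsTraceback (most recent call last):
  File "<stdin>", line 3, in <module>
  File "h.py", line 12, in cam
    P=np.stack([(u-c["cx"])/c["fx"]*d,(v-c["cy"])/c["fy"]*d,d],-1)@Rc.T+t
      ~~~~~~~~~~~~~~~~~~~~~~~~~~~~~~~~~~~~~~~~~~~~~~~~~~~~~~~~~~~~~~~~~^~
ValueError: operands could not be broadcast together with shapes (420,560) (3,)
```

```bash
sed -i 's/else: Rc=np.array(c\["rotation"\])/else: Rc=R.from_euler("xyz",c["rotation"],degrees=True).as_matrix()/' h.py
python3 - <<'E'
from h import *
for n in("top","scene"):
    c=eyes.read_camera(n); print(c["rotation"],c["origin"],c["fx"])
    f,P=cam(n); save(n+"0",f); np.save(n+"0.npy",P)
print(get_obs())
E
```

```text
[-1.67014156e+02  2.45202682e-02 -9.49011264e+01] [0.32878083 0.24160387 1.09280077] 485.0513903875791
[-135.81132931   -0.21567954 -151.2039945 ] [0.22829244 0.87507251 0.81654977] 434.59315024570657
{'time_s': 0.25, 'qpos': array([76.72460644, 18.41681242, -4.01388814, 83.13920992,  1.29540117,
       78.54212979, -3.26146731]), 'joint_velocities': array([-0.01665713, -0.23695819,  0.0032844 , -0.20284579,  0.11467381,
        0.07302133, -0.00438331]), 'effort': array([-2.99231573e-07, -4.90751553e+01, -4.02952926e-01, -3.12286985e+01,
       -6.37428719e-02,  3.99294274e-02,  1.48983036e-04]), 'tool_pos': array([ 0.15804085, -0.63022795,  0.22202628]), 'tool_rot': array([-1.79947049e+02,  5.19876721e-03,  1.40814072e+01]), 'force': array([ 0.20743397, -0.60386957, -0.10859263]), 'wrist_torque': array([-0.03235218, -0.06100403,  0.0064627 ]), 'grasp_force': 0.0, 'grip_width': 0.08724968418049643}
```

View pics/top0.png

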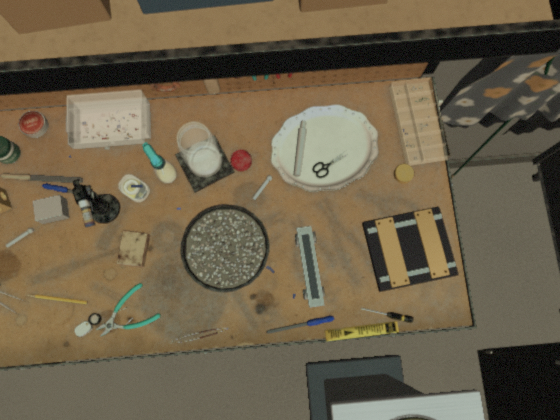

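View pics/scene0.png

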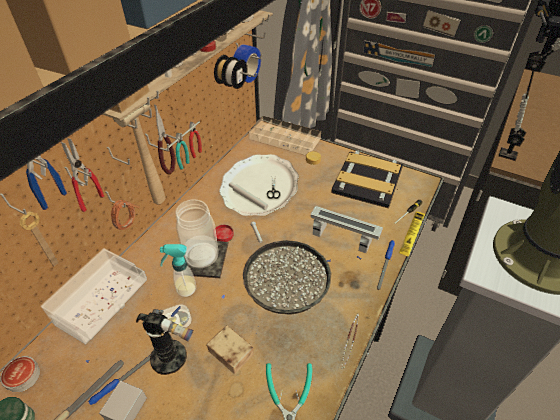

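The top view shows the surface plate at (411,248), straightedge on V-blocks at (310,266), pan at (225,247), beeswax (404,173) and brick (133,248).

```bash
cat > m.py <<'E'
from h import *
P=np.load("top0.npy"); f=cv2.cvtColor(cv2.imread("pics/top0.png"),cv2.COLOR_BGR2HSV)
def rect(m,n,zr):
    v,u=np.nonzero(m); X=P[v,u]; X=X[np.isfinite(X).all(1)]
    X=X[(X[:,2]>zr[0])&(X[:,2]<zr[1])]
    r=cv2.minAreaRect((X[:,:2]*1000).astype(np.float32)); print(n,len(X),"c",np.round(r[0],1),"sz",np.round(r[1],1),"ang",round(r[2],2),"mean",np.round(X.mean(0)*1000,1),"zpct",np.round(np.percentile(X[:,2],[5,50,95])*1000,1))
    return X
def win(u0,u1,v0,v1):
    m=np.zeros(P.shape[:2],bool); m[v0:v1,u0:u1]=1; return m
print("bench z",np.nanmedian(P[225:245,330:350,2]), P[300:310,235:245,2].mean())
rect(win(285,335,215,315),"straightedge",(.045,.08))
rect(win(285,335,215,315),"all vb",(.03,.08))
br=(f[...,0]>8)&(f[...,0]<30)&(f[...,1]>90)&(f[...,2]>100)
for n,(a,b) in dict(left=(368,412),right=(412,456)).items():
    X=rect(win(a,b,205,290)&br,n,(.03,.055))
    # height profile along the length
    c=X[:,:2].mean(0); d=np.linalg.svd(X[:,:2]-c,full_matrices=False)[2][0]; d*=np.sign(d[0])
    s=(X[:,:2]-c)@d; print(" dir",d,np.degrees(np.arctan2(d[1],d[0])),[round(1000*np.median(X[(s>=k-.008)&(s<k+.008),2]),1) for k in np.arange(-.07,.071,.02)])
rect(win(358,466,200,295),"splate",(.012,.06))
m=win(175,275,198,298); v,u=np.nonzero(m); X=P[v,u]; X=X[(X[:,2]>.015)&(X[:,2]<.05)]
print("pan",cv2.minEnclosingCircle((X[:,:2]*1000).astype(np.float32)),np.median(X[:,2]))
rect(win(392,416,162,184),"wax",(.008,.05)); rect(win(112,155,225,272),"brick",(.015,.06)); rect(win(248,276,172,204),"punch",(.006,.05))
for p in [(160,160),(325,148),(200,155),(310,20),(420,120)]: print(p,np.round(P[p[1],p[0]],3))
E
python3 m.py
python3 - <<'E'
import cv2
i=cv2.imread('pics/top0.png')[190:330,170:470]; cv2.imwrite('pics/topc.png',cv2.resize(i,(800,373),interpolation=cv2.INTER_CUBIC))
E
```

```text
bench z 0.0002506633120744617 nan
straightedge 1328 c [438.5 179.6] sz [170.8  43.9] ang 3.02 mean [436.8 180.2  63.1] zpct [53.9 63.8 67.8]
all vb 1342 c [438.5 179.8] sz [170.7  44. ] ang 3.1 mean [437.  180.4  62.8] zpct [53.4 63.8 67.8]
left 1263 c [456.7  -3.2] sz [149.7  41.9] ang 6.72 mean [455.3  -2.8  38.2] zpct [35.  38.2 41.4]
 dir [0.99297232 0.1183468 ] 6.796701068008463 [np.float64(38.4), np.float64(38.4), np.float64(38.3), np.float64(38.0), np.float64(38.2), np.float64(38.7), np.float64(38.1), np.float64(38.4)]
right 1235 c [468.7 -92. ] sz [149.9  42.7] ang 6.36 mean [467.1 -91.9  38.5] zpct [35.  38.5 42.1]
 dir [0.99289579 0.11898722] 6.8336559719427035 [np.float64(37.6), np.float64(37.7), np.float64(38.6), np.float64(39.4), np.float64(39.3), np.float64(39.0), np.float64(38.7), np.float64(37.1)]
splate 5774 c [463.5 -48.5] sz [160.1 182.6] ang 6.81 mean [460.6 -44.4  29.8] zpct [19.4 29.2 40.8]
pan ((499.751953125, 362.0028381347656), 99.31676483154297) 0.02204574196894349
wax 323 c [643.1 -62.1] sz [43.7 52.7] ang 70.4 mean [640.3 -61.8  16.8] zpct [11.8 16.8 21. ]
brick 932 c [514.7 567. ] sz [57.9 76.9] ang 77.62 mean [513.7 564.9  30. ] zpct [23.2 30.5 33.8]
punch 124 c [633.1 271. ] sz [34.3 65.6] ang 73.84 mean [635.3 269.3  10.4] zpct [ 6.6 10.2 14. ]
(160, 160) [0.673 0.472 0.142]
(325, 148) [ 0.721  0.113 -0.001]
(200, 155) [0.678 0.389 0.138]
(310, 20) [0.707 0.177 0.532]
(420, 120) [ 0.765 -0.116  0.019]
```

View pics/topc.png

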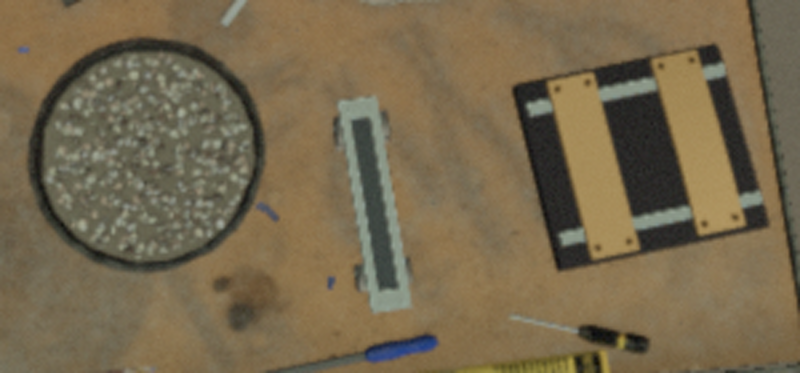

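Crop: the bar runs from crop (360,100) to (393,310), clear of the pan and plate. The depth profile hints that the right plate is bowed, so I'll test the straightedge on the left one.

```bash
cat >> h.py <<'E'
SP=np.array([.4627,-.0476]); SY=6.8
def down(yaw,tilt=0,about=None):
    """tool z down, tool x at yaw; then tilt deg about horizontal world direction of angle `about`"""
    M=R.from_euler('xyz',[180,0,yaw],degrees=True)
    if tilt: a=np.radians(about); M=R.from_rotvec(np.radians(tilt)*np.array([np.cos(a),np.sin(a),0]))*M
    return M
def plan(*targets):
    p,Rt,o=tool(); print("t",o["time_s"],"tcp",np.round(p,4),"rpy",np.round(o["tool_rot"],1),"F",np.round(o["force"],1),"w",round(o["grip_width"],4),"q",np.round(o["qpos"],0))
    pp,pr=p,R.from_matrix(Rt)
    for q,M in targets:
        q=np.array(q); s=Rt.T@(q-p)/.3; w=(R.from_matrix(Rt).inv()*M).as_rotvec()/np.pi
        n=max(np.linalg.norm(q-pp)/.0417,np.degrees((pr.inv()*M).magnitude())/7.16); pp,pr=q,M
        print("row",[round(float(k),3) for k in np.r_[s,w]],"rows>=",round(n,1))
E
python3 - <<'E'
from h import *
P=np.load("top0.npy")[215:315,285:335].reshape(-1,3)
X=P[(P[:,2]>.058)]
for k in range(3):
    c=X[:,:2].mean(0); d=np.linalg.svd(X[:,:2]-c,full_matrices=False)[2][0]; d*=np.sign(d[0]); n=np.array([-d[1],d[0]])
    s,w=(X[:,:2]-c)@d,(X[:,:2]-c)@n; X=X[abs(w-np.median(w))<.02]
print(len(X),c,np.degrees(np.arctan2(d[1],d[0])),np.percentile(s,[0.5,99.5]),np.percentile(w,[1,99]),np.median(X[:,2]))
Y=P[(P[:,2]>.045)&(P[:,2]<.057)]
s,w=(Y[:,:2]-c)@d,(Y[:,:2]-c)@n; print("blocks",len(Y)); print(np.round(np.c_[s,w]*1000)[np.argsort(s)][::4].tolist())
plan(([.40,-.43,.223],down(97)),([.55,-.15,.223],down(170)))
E
```

```text
1213 [0.43649904 0.180038  ] 3.793792031600013 [-0.08261159  0.08546772] [-0.01580625  0.01584409] 0.0641070307347964
blocks 104
[[-83.0, -3.0], [-63.0, 19.0], [-61.0, 18.0], [-60.0, 22.0], [-58.0, -21.0], [-57.0, 18.0], [-56.0, 22.0], [-54.0, 21.0], [-52.0, -22.0], [-51.0, 16.0], [-50.0, -18.0], [-48.0, -18.0], [-46.0, -21.0], [-19.0, 16.0], [48.0, 16.0], [57.0, 19.0], [58.0, 16.0], [59.0, 16.0], [61.0, -17.0], [63.0, -22.0], [65.0, 20.0], [67.0, 19.0], [69.0, 19.0], [71.0, 19.0], [73.0, 16.0], [75.0, 16.0]]
t 0.25 tcp [ 0.158  -0.6302  0.222 ] rpy [-179.9    0.    14.1] F [ 0.2 -0.6 -0.1] w 0.0872 q [77. 18. -4. 83.  1. 79. -3.]
row [0.945, -0.451, -0.003, -0.0, -0.0, -0.461] rows>= 11.6
row [1.657, -1.235, -0.002, -0.0, -0.0, -0.866] rows>= 10.2
```

Emit:
{"op": "servo_tool", "data": {
  "series": [
    [[0.945,-0.45,0,0,0,-0.46,1],[0.945,-0.45,0,0,0,-0.46,1],[0.945,-0.45,0,0,0,-0.46,1],[0.945,-0.45,0,0,0,-0.46,1],[0.945,-0.45,0,0,0,-0.46,1],[0.945,-0.45,0,0,0,-0.46,1],[0.945,-0.45,0,0,0,-0.46,1],[0.945,-0.45,0,0,0,-0.46,1],[0.945,-0.45,0,0,0,-0.46,1],[0.945,-0.45,0,0,0,-0.46,1],[0.945,-0.45,0,0,0,-0.46,1],[0.945,-0.45,0,0,0,-0.46,1]]
  ]
}}

```text
time_s: 1.25
tool_pos: [0.4003, -0.4303, 0.2224]
tool_rot: [-180.0, -0.0, 97.2]
force: [-0.4, 0.1, -0.6]
grip_width: 0.0872
grasp_force: 0.0
```

```bash
python3 - <<'E'
from h import *
plan(([.56,-.15,.223],down(170)))
E
```

```text
t 1.25 tcp [ 0.4003 -0.4303  0.2224] rpy [-180.    -0.    97.2] F [-0.4  0.1 -0.6] w 0.0872 q [ 65.  12. -23.  92.   5.  77.  48.]
row [0.86, 0.646, -0.002, -0.0, -0.0, -0.404] rows>= 10.2
```

Emit:
{"op": "servo_tool", "data": {
  "series": [
    [[0.958,0.66,0,0,0,-0.404,1],[0.958,0.66,0,0,0,-0.404,1],[0.958,0.66,0,0,0,-0.404,1],[0.958,0.66,0,0,0,-0.404,1],[0.958,0.66,0,0,0,-0.404,1],[0.958,0.66,0,0,0,-0.404,1],[0.958,0.66,0,0,0,-0.404,1],[0.958,0.66,0,0,0,-0.404,1],[0.958,0.66,0,0,0,-0.404,1],[0.958,0.66,0,0,0,-0.404,1],[0.958,0.66,0,0,0,-0.404,1],[0.958,0.66,0,0,0,-0.404,1]]
  ]
}}

```text
time_s: 2.25
tool_pos: [0.5622, -0.122, 0.2223]
tool_rot: [-180.0, -0.0, 169.5]
force: [-0.9, 0.1, 0.6]
grip_width: 0.0869
grasp_force: 0.0
```

Emit:
{"op": "servo_tool", "data": {
  "series": [
    [[0.575,0.914,0.24,0,0,-0.077,1],[0.575,0.914,0.24,0,0,-0.077,1],[0.575,0.914,0.24,0,0,-0.077,1],[0.575,0.914,0.24,0,0,-0.077,1],[0.575,0.914,0.24,0,0,-0.077,1],[0.575,0.914,0.24,0,0,-0.077,1],[0.575,0.914,0.24,0,0,-0.077,1],[0.575,0.914,0.24,0,0,-0.077,1],[0.575,0.914,0.24,0,0,-0.077,1],[0.575,0.914,0.24,0,0,-0.077,1],[0.575,0.914,0.24,0,0,-0.077,1],[0.575,0.914,0.24,0,0,-0.077,1]]
  ]
}}

```text
time_s: 3.25
tool_pos: [0.4433, 0.1773, 0.1507]
tool_rot: [-180.0, 0.0, -176.8]
force: [0.3, -1.0, 0.1]
grip_width: 0.0869
grasp_force: 0.0
```

```bash
python3 - <<'E'
from h import *
f,P=cam("wrist"); save("w1",f); np.save("w1.npy",P)
X=P.reshape(-1,3); X=X[np.isfinite(X).all(1)]
T=X[(X[:,2]>.06)&(X[:,2]<.072)&(abs(X[:,1]-.18)<.035)&(abs(X[:,0]-.438)<.1)]
r=cv2.minAreaRect((T[:,:2]*1000).astype(np.float32)); print("bar",len(T),r,np.median(T[:,2]))
B=X[(X[:,2]>.045)&(X[:,2]<.058)&(abs(X[:,1]-.18)<.035)&(abs(X[:,0]-.438)<.1)]
r=cv2.minAreaRect((B[:,:2]*1000).astype(np.float32)); print("blk",len(B),r,np.median(B[:,2]))
plan(([.4415,.18,.055],down(183.8)))
E
```

```text
bar 9584 ((432.6035461425781, 179.43704223632812), (159.681396484375, 32.06279754638672), 3.915933132171631) 0.06480911448272648
blk 741 ((442.21783447265625, 179.33053588867188), (140.1107940673828, 44.058773040771484), 2.9863691329956055) 0.05334558999343114
t 3.3 tcp [0.4433 0.1774 0.1507] rpy [-180.     0.  -176.8] F [ 0.2 -0.3  0.6] w 0.087 q [ 33.   4. -59. 111.   3.  67.  66.]
row [0.005, 0.009, 0.319, -0.0, 0.0, -0.003] rows>= 2.3
```

View pics/w1.png

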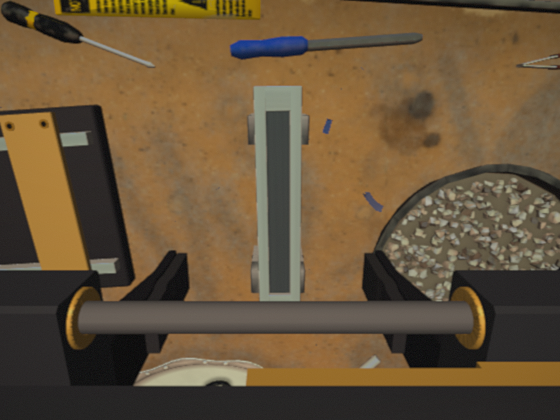

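Wrist view: the bar spans (255–302, 87–300) and sits squarely between the fingers. Both block tops peek out on either side, giving V centre (0.442,0.179), yaw 3°.

Emit:
{"op": "servo_tool", "data": {
  "series": [
    [[0.005,0.009,0.25,0,0,-0.003,1],[0.005,0.009,0.25,0,0,-0.003,1],[0.005,0.009,0.346,0,0,-0.003,1],[0.005,0.009,0.346,0,0,-0.003,1],[0.005,0.009,0.346,0,0,-0.003,0.3],[0.005,0.009,0.346,0,0,-0.003,0.3],[0.005,0.009,0.346,0,0,-0.003,0.3],[0.005,0.009,0.346,0,0,-0.003,0.3],[0.005,0.009,0.346,0,0,-0.003,0.3],[0.005,0.009,0.346,0,0,-0.003,0.3],[0.005,0.009,0.346,0,0,-0.003,0.3],[0.005,0.009,0.346,0,0,-0.003,0.3]]
  ],
  "grip_force": 40
}}

```text
time_s: 4.3
tool_pos: [0.4407, 0.1819, 0.047]
tool_rot: [-180.0, 0.0, -176.0]
force: [0.1, 0.7, 0.4]
grip_width: 0.0413
grasp_force: 0.0
```

```bash
python3 - <<'E'
from h import *
p,Rt,o=tool(); print(o["grasp_force"])
# 45deg about V axis(yaw 3)
plan(([.4415,.1797,.15],down(183)),([.4415,.1797,.15],down(183,-45,3)))
E
```

```text
0.0
t 4.3 tcp [0.4407 0.1819 0.047 ] rpy [-180.    0. -176.] F [0.1 0.7 0.4] w 0.0413 q [ 27.  14. -57. 117.  15.  56.  57.]
row [-0.002, -0.008, -0.343, -0.0, 0.0, 0.006] rows>= 2.5
row [-0.002, -0.008, -0.343, 0.25, 0.002, 0.005] rows>= 6.3
```

Emit:
{"op": "servo_tool", "data": {
  "series": [
    [[0,-0.007,0,0,0,0.003,0.2],[0,-0.007,0,0,0,0.003,0.2],[0,-0.007,0,0,0,0.003,0.2],[0,-0.007,0,0,0,0.003,0.2],[0,-0.007,0,0,0,0.003,0.2],[0,-0.007,0,0,0,0.003,0.2],[0,-0.007,-0.1,0,0,0.003,0.2],[0,-0.007,-0.3,0,0,0.006,0.2],[0,-0.008,-0.35,0,0,0.006,0.2],[0,-0.008,-0.35,0,0,0.006,0.2]]
  ]
}}

```text
time_s: 5.13
tool_pos: [0.4443, 0.1817, 0.1572]
tool_rot: [179.9, 0.6, -177.1]
force: [1.7, 1.2, -3.2]
grip_width: 0.0315
grasp_force: 40.0
```

```bash
python3 - <<'E'
from h import *
p,Rt,o=tool(); print(o["grasp_force"])
plan(([.4415,.1797,.15],down(183,-45,3)))
E
```

```text
39.97636020183563
t 5.1333 tcp [0.4443 0.1817 0.1572] rpy [ 179.9    0.6 -177.1] F [ 1.7  1.2 -3.2] w 0.0315 q [ 34.   3. -61. 110.   3.  68.  66.]
row [0.01, -0.006, 0.024, 0.25, 0.003, -0.002] rows>= 6.3
```

Emit:
{"op": "servo_tool", "data": {
  "series": [
    [[0.01,-0.006,0.02,0.25,0.003,0,0.2],[0.01,-0.006,0.02,0.25,0.003,0,0.2],[0.01,-0.006,0.02,0.25,0.003,0,0.2],[0.01,-0.006,0.02,0.25,0.003,0,0.2],[0.01,-0.006,0.02,0.25,0.003,0,0.2],[0.01,-0.006,0.02,0.25,0.003,0,0.2],[0.01,-0.006,0.02,0.25,0.003,0,0.2],[0.01,-0.006,0.02,0.25,0.003,0,0.2],[0.01,-0.006,0.02,0.25,0.003,0,0.2],[0.01,-0.006,0.02,0.25,0.003,0,0.2]]
  ]
}}

```text
time_s: 5.97
tool_pos: [0.438, 0.1772, 0.1455]
tool_rot: [-135.1, -0.5, -177.3]
force: [-0.9, -0.5, -2.4]
grip_width: 0.0316
grasp_force: 40.0
```

```bash
python3 - <<'E'
from h import *
f,P=cam("top"); save("top1",f); np.save("top1.npy",P)
v=np.radians(3.2); n=np.array([-np.sin(v),np.cos(v)])
tc=np.r_[np.array([.4422,.1793])+n*-.0156,.0491]
plan((tc+[0,0,.03],down(183.2,-45,3.2)),(tc,down(183.2,-45,3.2)))
cv2.imwrite('pics/t1c.png',cv2.resize(cv2.cvtColor(f[170:330,200:420],cv2.COLOR_RGB2BGR),(770,560)))
E
```

```text
t 6.0167 tcp [0.4383 0.1768 0.1461] rpy [-135.1   -0.4 -177.4] F [-0.5 -0.1 -4.1] w 0.0318 q [ -7.  33. -52.  99.  46. 105.  22.]
row [-0.015, 0.126, 0.189, 0.0, -0.004, -0.001] rows>= 1.6
row [-0.016, 0.197, 0.26, 0.0, -0.004, -0.001] rows>= 0.7
```

View pics/t1c.png

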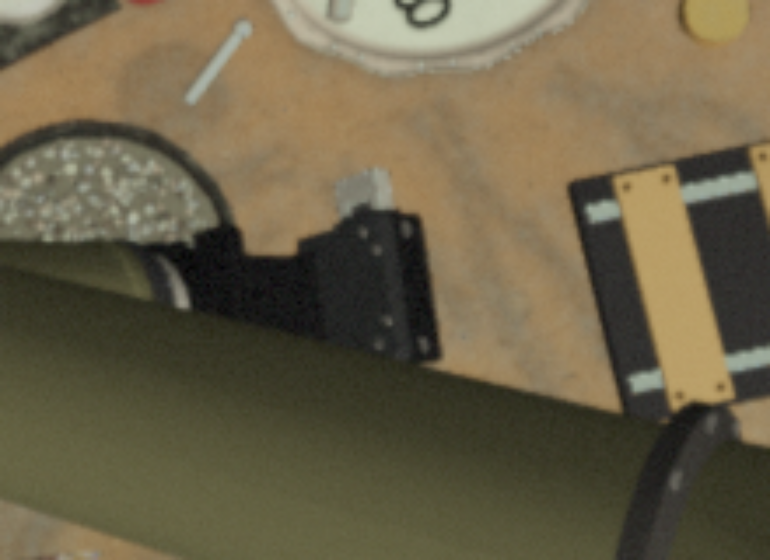

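Emit:
{"op": "servo_tool", "data": {
  "series": [
    [[-0.015,0.126,0.189,0,-0.004,-0.001,0.2],[-0.015,0.126,0.189,0,-0.004,-0.001,0.2],[-0.016,0.16,0.223,0,-0.004,-0.001,0.2],[-0.016,0.175,0.238,0,-0.004,-0.001,0.2],[-0.016,0.185,0.248,0,-0.004,-0.001,0.2],[-0.016,0.19,0.253,0,-0.004,-0.001,0.2],[-0.016,0.193,0.256,0,-0.004,-0.001,0.2],[-0.016,0.195,0.258,0,-0.004,-0.001,0.2],[-0.016,0.195,0.258,0,-0.004,-0.001,0.2],[-0.016,0.195,0.258,0,-0.004,-0.001,0.2]]
  ]
}}

```text
time_s: 6.85
tool_pos: [0.443, 0.1645, 0.0508]
tool_rot: [-135.0, 0.0, -176.7]
force: [0.1, -1.1, 0.8]
grip_width: 0.0312
grasp_force: 40.0
```

```bash
python3 - <<'E'
from h import *
v=np.radians(3.2); n=np.array([-np.sin(v),np.cos(v)])
tc=np.r_[np.array([.4422,.1793])+n*-.0156,.0491]
plan((tc,down(183.2,-45,3.2)))
o=get_obs(); print(o["force"],o["wrist_torque"])
E
```

```text
t 6.85 tcp [0.443  0.1645 0.0508] rpy [-135.     0.  -176.7] F [ 0.1 -1.1  0.8] w 0.0312 q [ -9.  39. -49. 102.  50.  98.  17.]
row [0.0, 0.002, 0.006, -0.0, 0.001, 0.001] rows>= 0.0
[ 0.13633076 -1.06051258  0.78094735] [ 0.62222017 -0.33705345 -0.07086081]
```

Emit:
{"op": "servo_tool", "data": {
  "series": [
    [[0,0.004,0.005,0,0,0,0.2],[0,0.004,0.005,0,0,0,0.2],[0,0.004,0.005,0,0,0,0.6],[0,0.004,0.005,0,0,0,0.6],[0,0.004,0.005,0,0,0,0.6],[0,0.004,0.005,0,0,0,0.6],[0,0.004,0.005,0,0,0,0.6],[0,0.004,0.005,0,0,0,0.6],[0,0.004,-0.05,0,0,0,0.6],[0,0.004,-0.15,0,0,0,0.6],[0,0.004,-0.25,0,0,0,0.6],[0,0.004,-0.35,0,0,0,0.6]]
  ]
}}

```text
time_s: 7.85
tool_pos: [0.4378, 0.2409, 0.1247]
tool_rot: [-135.0, -0.1, -176.6]
force: [-0.1, 0.2, 0.5]
grip_width: 0.052
grasp_force: 0.0
```

```bash
python3 - <<'E'
from h import *
f,P=cam("scene"); save("s1",f[150:290,270:460]); 
f2,P2=cam("wrist"); save("w2",f2); np.save("w2.npy",P2)
plan(([.4422,.1793,.17],down(183.2,45,3.2)))
X=P2.reshape(-1,3); X=X[np.isfinite(X).all(1)]; v=np.radians(3.2); c=np.array([.4422,.1793])
a=(X[:,:2]-c)@[np.cos(v),np.sin(v)]; b=(X[:,:2]-c)@[-np.sin(v),np.cos(v)]
k=(abs(b)<.04)&(abs(a)<.1)&(X[:,2]>.04)&(X[:,2]<.085); print("a",np.percentile(a[k],[.5,99.5]))
for lo in np.arange(-.09,.09,.015):
    q=k&(a>lo)&(a<lo+.015)
    if q.sum()>20: i=np.argmax(X[q,2]); print(round(lo,3),q.sum(),"topz",np.percentile(X[q,2],98),"b there",np.median(b[q][X[q,2]>np.percentile(X[q,2],95)]))
E
python3 -c "
import cv2;i=cv2.imread('pics/s1.png');j=cv2.imread('pics/w2.png')
i=cv2.resize(i,(570,420));import numpy as np;cv2.imwrite('pics/sw.png',cv2.resize(np.hstack([i,j]),(800,300)))"
```

```text
t 7.95 tcp [0.4379 0.2453 0.1264] rpy [-1.354e+02  1.000e-01 -1.764e+02] F [0.3 0.7 0.5] w 0.052 q [-15.  39. -51.  92.  47. 107.  18.]
row [-0.001, -0.259, 0.051, -0.498, 0.001, 0.003] rows>= 12.5
a [-0.08672994  0.07483255]
-0.09 877 topz 0.07297725694874381 b there -0.01347046938537599
-0.075 1400 topz 0.07275771514515475 b there -0.013301573757842616
-0.06 1309 topz 0.07299957687136752 b there -0.01358254767504922
-0.045 879 topz 0.07284156776716494 b there -0.013549163710640069
-0.03 850 topz 0.07297278947070163 b there -0.01353514743429465
-0.015 806 topz 0.07299146612488037 b there -0.013810744409054365
0.0 762 topz 0.07262996936677771 b there -0.01365789267840924
0.015 735 topz 0.07301695039057582 b there -0.01369054543064203
0.03 704 topz 0.07291377601380218 b there -0.013803795686085925
0.045 1065 topz 0.07234151963674225 b there -0.013418658588572737
0.06 910 topz 0.07262491047747505 b there -0.013707593415140863
0.075 42 topz 0.0733007970281532 b there -0.014140299843718378
```

View pics/sw.png

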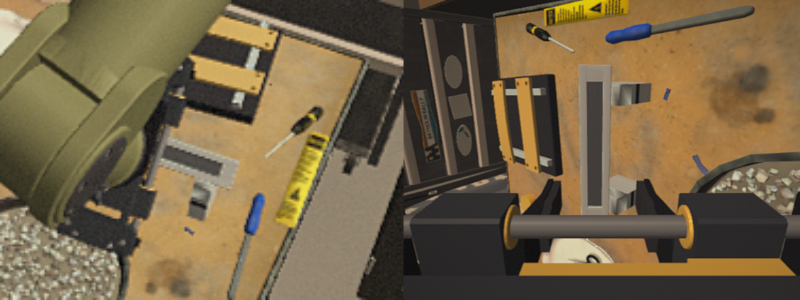

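Scene/wrist composite: the bar leans in both notches (long axis at x≈595 of the composite), seated to within 0.5 mm of nominal.

```bash
python3 - <<'E'
from h import *
v=np.radians(3.2); u=np.array([np.cos(v),np.sin(v)]); n=np.array([-np.sin(v),np.cos(v)]); c=np.array([.4422,.1793])
plan((np.r_[c-.0015*u-.02*n,.20],down(183.2,0.01,3.2)),(np.r_[c-.0015*u-.05*n,.17],down(183.2,45,3.2)))
E
```

```text
t 7.95 tcp [0.4379 0.2453 0.1264] rpy [-1.354e+02  1.000e-01 -1.764e+02] F [0.3 0.7 0.5] w 0.052 q [-15.  39. -51.  92.  47. 107.  18.]
row [0.004, -0.377, 0.027, -0.248, 0.001, 0.002] rows>= 6.2
row [0.005, -0.378, 0.168, -0.498, 0.001, 0.003] rows>= 6.3
```

Emit:
{"op": "servo_tool", "data": {
  "series": [
    [[0.004,-0.377,0.027,-0.248,0.001,0.002,0.4],[0.004,-0.377,0.027,-0.248,0.001,0.002,0.4],[0.004,-0.377,0.027,-0.248,0.001,0.002,0.4],[0.004,-0.377,0.027,-0.248,0.001,0.002,0.4],[0.004,-0.377,0.027,-0.248,0.001,0.002,0.4],[0.004,-0.377,0.027,-0.248,0.001,0.002,0.4],[0.004,-0.377,0.1,-0.498,0.001,0.003,0.4],[0.004,-0.377,0.168,-0.498,0.001,0.003,0.4],[0.004,-0.377,0.168,-0.498,0.001,0.003,0.4],[0.004,-0.377,0.168,-0.498,0.001,0.003,0.4],[0.004,-0.377,0.168,-0.498,0.001,0.003,0.4],[0.004,-0.377,0.168,-0.498,0.001,0.003,0.4]]
  ]
}}

```text
time_s: 8.95
tool_pos: [0.4445, 0.1229, 0.1683]
tool_rot: [146.0, -0.1, -177.2]
force: [-0.5, 0.4, -0.5]
grip_width: 0.0346
grasp_force: 0.0
```

```bash
cat > g.py <<'E'
from h import *
v=np.radians(3.2); u=np.array([np.cos(v),np.sin(v)]); n=np.array([-np.sin(v),np.cos(v)]); c=np.array([.4422,.1793])
def g2(back,yaw=183.2): return np.r_[c-.0015*u+(.0019-back*.7071)*n,.0491+back*.7071],down(yaw,45,3.2)
E
python3 - <<'E'
from g import *
plan(g2(.09),g2(.055),g2(0))
E
```

```text
t 8.95 tcp [0.4445 0.1229 0.1683] rpy [ 1.460e+02 -1.000e-01 -1.772e+02] F [-0.5  0.4 -0.5] w 0.0346 q [ 54.   4. -47. 116. -33.  71. 112.]
row [0.002, -0.118, 0.144, -0.061, 0.001, -0.002] rows>= 1.5
row [0.002, -0.096, 0.258, -0.061, 0.001, -0.002] rows>= 0.8
row [0.003, -0.061, 0.438, -0.061, 0.001, -0.002] rows>= 1.3
```

Emit:
{"op": "servo_tool", "data": {
  "series": [
    [[0.002,-0.118,0.144,-0.061,0.001,-0.002,0.4],[0.002,-0.118,0.144,-0.061,0.001,-0.002,0.4],[0.002,-0.118,0.144,-0.061,0.001,-0.002,0.4],[0.002,-0.118,0.144,-0.061,0.001,-0.002,0.4]]
  ]
}}

```text
time_s: 9.28
tool_pos: [0.4425, 0.1189, 0.1116]
tool_rot: [135.0, -0.4, -176.7]
force: [1.2, 1.0, 1.4]
grip_width: 0.0346
grasp_force: 0.0
```

```bash
python3 - <<'E'
from g import *
plan(g2(.055),g2(.02),g2(0))
E
```

```text
t 9.2833 tcp [0.4425 0.1189 0.1116] rpy [ 135.    -0.4 -176.7] F [1.2 1.  1.4] w 0.0346 q [ 56.  17. -45. 118. -35.  67. 122.]
row [-0.006, -0.0, 0.111, -0.0, -0.002, -0.001] rows>= 0.8
row [-0.007, -0.0, 0.227, -0.0, -0.002, -0.001] rows>= 0.8
row [-0.007, -0.0, 0.294, -0.0, -0.002, -0.001] rows>= 0.5
```

Emit:
{"op": "servo_tool", "data": {
  "series": [
    [[-0.006,0,0.1,0,-0.002,-0.001,0.4],[-0.006,0,0.18,0,-0.002,-0.001,0.4],[-0.006,0,0.25,0,-0.002,-0.001,0.4],[-0.006,0,0.294,0,-0.002,-0.001,0.4],[-0.006,0,0.294,0,-0.002,-0.001,0.4],[-0.006,0,0.294,0,-0.002,-0.001,0.4]]
  ]
}}

```text
time_s: 9.78
tool_pos: [0.4417, 0.182, 0.0511]
tool_rot: [135.4, 0.4, -176.6]
force: [1.4, 1.0, 0.4]
grip_width: 0.0353
grasp_force: 0.0
```

```bash
python3 - <<'E'
from g import *
plan(g2(0),(g2(0)[0]+[0,0,.1],down(183.2,45,3.2)))
E
```

```text
t 9.7833 tcp [0.4417 0.182  0.0511] rpy [ 135.4    0.4 -176.6] F [1.4 1.  0.4] w 0.0353 q [ 49.  22. -47. 122. -36.  54. 122.]
row [0.004, -0.007, 0.003, -0.002, 0.0, 0.002] rows>= 0.1
row [0.002, 0.228, -0.234, -0.002, 0.0, 0.002] rows>= 2.4
```

Emit:
{"op": "servo_tool", "data": {
  "series": [
    [[0.003,-0.007,0.003,-0.002,0,0.002,0.4],[0.003,-0.007,0.003,-0.002,0,0.002,0],[0.003,-0.007,0.003,-0.002,0,0.002,0],[0.003,-0.007,0.003,-0.002,0,0.002,0],[0.003,-0.007,0.003,-0.002,0,0.002,0],[0.003,-0.007,0.003,-0.002,0,0.002,0],[0.003,-0.007,0.003,-0.002,0,0.002,0],[0.003,-0.007,0.003,-0.002,0,0.002,0]]
  ],
  "grip_force": 45
}}

```text
time_s: 10.45
tool_pos: [0.4406, 0.1808, 0.0486]
tool_rot: [134.7, -0.1, -177.0]
force: [-1.2, 1.0, 8.6]
grip_width: 0.0119
grasp_force: 45.0
```

```bash
python3 - <<'E'
from g import *
b=g2(0)
o=get_obs(); print(o["grasp_force"])
plan(b,(b[0]+[0,0,.1],b[1]),(b[0]+[0,-.03,.14],down(183.2)))
E
```

```text
44.99484029598534
t 10.45 tcp [0.4406 0.1808 0.0486] rpy [ 1.347e+02 -1.000e-01 -1.770e+02] F [-1.2  1.   8.6] w 0.0119 q [ 49.  23. -47. 122. -36.  54. 122.]
row [0.0, 0.002, -0.0, 0.002, 0.0, -0.001] rows>= 0.1
row [0.001, 0.239, -0.235, 0.002, 0.0, -0.001] rows>= 2.4
row [0.006, 0.263, -0.4, 0.252, -0.0, -0.001] rows>= 6.3
```

Emit:
{"op": "servo_tool", "data": {
  "series": [
    [[0,0.03,-0.03,0,0,0,0],[0,0.12,-0.12,0,0,0,0],[0,0.239,-0.235,0,0,0,0],[0.006,0.263,-0.4,0.252,0,-0.001,0],[0.006,0.263,-0.4,0.252,0,-0.001,0],[0.006,0.263,-0.4,0.252,0,-0.001,0],[0.006,0.263,-0.4,0.252,0,-0.001,0],[0.006,0.263,-0.4,0.252,0,-0.001,0],[0.006,0.263,-0.4,0.252,0,-0.001,0],[0.006,0.263,-0.4,0.252,0,-0.001,0],[0.006,0.263,-0.4,0.252,0,-0.001,0],[0.006,0.263,-0.4,0.252,0,-0.001,0]]
  ]
}}

```text
time_s: 11.45
tool_pos: [0.4394, 0.1506, 0.1869]
tool_rot: [-179.8, -0.1, -176.8]
force: [0.2, -0.4, -3.8]
grip_width: 0.0114
grasp_force: 45.0
```

```bash
python3 - <<'E'
from h import *
f,P=cam("scene"); 
f2,P2=cam("wrist"); save("w3",f2)
X=P2.reshape(-1,3); X=X[np.isfinite(X).all(1)]
p,Rt,o=tool(); L=(X-p)@Rt
k=(abs(L[:,1])<.012)&(L[:,2]>-.06)&(L[:,2]<.03)&(abs(L[:,0])<.11); print("bar pts in tool frame: x",np.percentile(L[k,0],[0,1,99,100]),"y",np.percentile(L[k,1],[2,50,98]),"z",np.percentile(L[k,2],[2,50,98]))
plan(([.457,-.003,.188],down(186.8)))
v=np.array(cv2.hconcat([cv2.resize(f,(400,300)),cv2.resize(f2,(400,300))])); save("sw2",v)
E
```

```text
bar pts in tool frame: x [-0.03406852 -0.03150079  0.08557879  0.08634204] y [-0.01036461  0.00090519  0.01140167] z [-0.05047551 -0.02930154 -0.01106391]
t 11.55 tcp [0.4399 0.1486 0.1868] rpy [-1.798e+02 -1.000e-01 -1.770e+02] F [ 0.2 -1.2 -2.8] w 0.0117 q [ 46.  -2. -65. 109.  -2.  72.  74.]
row [-0.031, -0.508, -0.003, -0.001, -0.001, -0.021] rows>= 3.7
```

View pics/sw2.png

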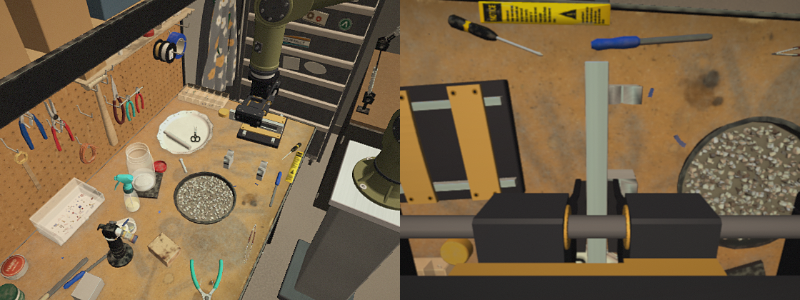

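Wrist view: the bar is held upright and centred in the fingers (its top edge runs from (597,62) to (597,260)). Carrying it over the left plate.

Emit:
{"op": "servo_tool", "data": {
  "series": [
    [[-0.031,-0.508,0,-0.001,-0.001,-0.021,0],[-0.031,-0.508,0,-0.001,-0.001,-0.021,0],[-0.031,-0.508,0,-0.001,-0.001,-0.021,0],[-0.031,-0.508,0,-0.001,-0.001,-0.021,0],[-0.031,-0.508,0.1,-0.001,-0.001,-0.021,0],[-0.031,-0.508,0.25,-0.001,-0.001,-0.021,0],[-0.031,-0.508,0.35,-0.001,-0.001,-0.021,0],[-0.031,-0.508,0.42,-0.001,-0.001,-0.021,0],[-0.031,-0.508,0.42,-0.001,-0.001,-0.021,0],[-0.031,-0.508,0.42,-0.001,-0.001,-0.021,0]]
  ]
}}

```text
time_s: 12.38
tool_pos: [0.4564, -0.003, 0.0612]
tool_rot: [179.9, -0.0, -173.3]
force: [0.9, -0.8, -2.5]
grip_width: 0.0119
grasp_force: 45.0
```

```bash
python3 - <<'E'
from h import *
f2,P2=cam("wrist"); h=cv2.cvtColor(f2,cv2.COLOR_RGB2HSV)
X=P2.reshape(-1,3); hs=h.reshape(-1,3)
k=np.isfinite(X).all(1)&(X[:,2]>.031)&(X[:,2]<.048)&(hs[:,1]>90)&(hs[:,0]>8)&(hs[:,0]<30)
sp=np.array([.4627,-.0476]); v=np.radians(6.8); u=np.array([np.cos(v),np.sin(v)]); n=np.array([-u[1],u[0]])
for nm,s in(("L",1),("R",-1)):
    kk=k&(s*((X[:,:2]-sp)@n)>0)&(abs((X[:,:2]-sp)@n)<.09)&(abs((X[:,:2]-sp)@u)<.1)
    Y=X[kk]; a,b=(Y[:,:2]-sp)@u,(Y[:,:2]-sp)@n
    print(nm,kk.sum(),"a",np.percentile(a,[.5,99.5]),"b",np.percentile(b,[1,99]),[(round(q,3),round(1000*np.median(Y[abs(a-q)<.006,2]),2)) for q in np.arange(-.07,.071,.02) if (abs(a-q)<.006).sum()>20])
plan(([.4575,-.003,.043],down(186.8)))
E
```

```text
L 6466 a [-0.0760516   0.07318164] b [0.02464917 0.0640939 ] [(np.float64(-0.07), np.float64(38.67)), (np.float64(-0.05), np.float64(38.57)), (np.float64(-0.03), np.float64(38.53)), (np.float64(-0.01), np.float64(38.5)), (np.float64(0.01), np.float64(38.44)), (np.float64(0.07), np.float64(38.59))]
R 13262 a [-0.07469553  0.06961783] b [-0.06477069 -0.02530681] [(np.float64(-0.07), np.float64(37.38)), (np.float64(-0.05), np.float64(38.58)), (np.float64(-0.03), np.float64(39.41)), (np.float64(-0.01), np.float64(39.87)), (np.float64(0.01), np.float64(39.88)), (np.float64(0.03), np.float64(39.57)), (np.float64(0.05), np.float64(38.5)), (np.float64(0.07), np.float64(37.39))]
t 12.4333 tcp [ 0.4581 -0.0028  0.0627] rpy [ 1.800e+02  1.000e-01 -1.732e+02] F [ 1.3 -0.9 -2.2] w 0.0118 q [ 50.   8. -55. 118.   8.  57.  87.]
row [0.002, -0.0, 0.066, 0.0, 0.001, -0.0] rows>= 0.5
```

The depth profile confirms the right plate arches about 2.5 mm while the left one is flat. Setting the straightedge down on the left.

Emit:
{"op": "servo_tool", "data": {
  "series": [
    [[0.002,0,0.035,0,0.001,0,0],[0.002,0,0.05,0,0.001,0,0],[0.002,0,0.058,0,0.001,0,0],[0.002,0,0.062,0,0.001,0,0],[0.002,0,0.065,0,0.001,0,0],[0.002,0,0.065,0,0.001,0,0],[0.002,0,0.065,0,0.001,0,0]]
  ]
}}

```text
time_s: 13.02
tool_pos: [0.4574, -0.0019, 0.0429]
tool_rot: [-179.9, -0.0, -173.1]
force: [0.4, 0.6, -2.7]
grip_width: 0.0114
grasp_force: 45.0
```

```bash
python3 - <<'E'
from h import *
plan(([.4575,-.003,.042],down(186.8)))
print(get_obs()["wrist_torque"])
E
```

```text
t 13.0167 tcp [ 0.4574 -0.0019  0.0429] rpy [-179.9   -0.  -173.1] F [ 0.4  0.6 -2.7] w 0.0114 q [ 49.  11. -55. 119.  11.  55.  85.]
row [0.0, -0.004, 0.003, -0.0, -0.0, 0.001] rows>= 0.0
[ 0.13660951 -0.11193243 -0.0543987 ]
```

Not yet in contact; lower a bit more.

Emit:
{"op": "servo_tool", "data": {
  "series": [
    [[0,-0.003,0.003,0,0,0,0],[0,-0.003,0.004,0,0,0,0],[0,-0.003,0.005,0,0,0,0],[0,-0.003,0.005,0,0,0,0],[0,-0.003,0.005,0,0,0,0]]
  ]
}}

```text
time_s: 13.43
tool_pos: [0.4574, -0.0031, 0.0413]
tool_rot: [-179.9, -0.0, -173.1]
force: [-0.7, 0.6, -1.4]
grip_width: 0.012
grasp_force: 45.0
```

Emit:
{"op": "servo_tool", "data": {
  "series": [
    [[0,0,0.003,0,0,0,0],[0,0,0.003,0,0,0,0],[0,0,0.003,0,0,0,0],[0,0,0.003,0,0,0,0]]
  ]
}}

```text
time_s: 13.77
tool_pos: [0.4574, -0.0031, 0.0413]
tool_rot: [-179.9, -0.1, -173.1]
force: [-5.0, -0.3, 9.7]
grip_width: 0.0116
grasp_force: 45.0
```

Emit:
{"op": "servo_tool", "data": {
  "series": [
    [[0,0,-0.002,0,0,0,0],[0,0,-0.002,0,0,0,0],[0,0,-0.002,0,0,0,0.4],[0,0,-0.002,0,0,0,0.4],[0,0,-0.002,0,0,0,0.4],[0,0,-0.002,0,0,0,0.4],[0,0,-0.002,0,0,0,0.4],[0,0,-0.002,0,0,0,0.4]]
  ]
}}

```text
time_s: 14.43
tool_pos: [0.4573, -0.0028, 0.0408]
tool_rot: [-180.0, -0.0, -173.1]
force: [-0.8, -0.0, 0.0]
grip_width: 0.0338
grasp_force: 0.0
```

Emit:
{"op": "servo_tool", "data": {
  "series": [
    [[0,0,-0.05,0,0,0,0.4],[0,0,-0.12,0,0,0,0.4],[0,0,-0.25,0,0,0,0.4],[0,0,-0.25,0,0,0,0.2],[0,0,-0.25,0,0,0,0],[0,0,-0.25,0,0,0,0],[0,0,-0.25,0,0,0,0],[0,0,-0.25,0,0,0,0]]
  ]
}}

```text
time_s: 15.1
tool_pos: [0.4564, -0.0027, 0.1147]
tool_rot: [180.0, -0.2, -173.1]
force: [0.4, -0.2, 0.4]
grip_width: 0.009
grasp_force: 0.0
```

```bash
cat > bar.py <<'E'
from h import *
def bar():
    f2,P2=cam("wrist"); X=P2.reshape(-1,3)
    sp=np.array([.4627,-.0476]); v=np.radians(6.8); u=np.array([np.cos(v),np.sin(v)]); n=np.array([-u[1],u[0]])
    k=np.isfinite(X).all(1)&(X[:,2]>.062)&(X[:,2]<.078); Y=X[k]; a,b=(Y[:,:2]-sp)@u,(Y[:,:2]-sp)@n
    m=(abs(a)<.11)&(abs(b-.045)<.03); a,b,z=a[m],b[m],Y[m,2]
    print("bar top: a",np.percentile(a,[.5,99.5]),"b",np.percentile(b,[1,50,99]),"slope",np.polyfit(a,b,1),"z-fit",np.polyfit(a,z,1),"med z",np.median(z))
    return f2
def at(a,z,tilt=0):
    sp=np.array([.4627,-.0476]); v=np.radians(6.8); u=np.array([np.cos(v),np.sin(v)]); n=np.array([-u[1],u[0]])
    # tilt>0: tips toward robot (tool z gets -x part)
    return np.r_[sp+a*u+.045*n,z],down(186.8,tilt,96.8)
E
python3 - <<'E'
from bar import *
save("w4",bar())
M=at(0,0,20)[1].as_matrix(); print("toolz",M[:,2])
plan(at(-.056,.12,12),at(-.056,.09,12))
E
```

```text
bar top: a [-0.08566102  0.08212661] b [0.03942311 0.04551183 0.0512079 ] slope [0.00281218 0.04544759] z-fit [-0.00027623  0.07049664] med z 0.0704908854948477
toolz [-0.33961421 -0.04049654 -0.93969262]
t 15.15 tcp [ 0.4565 -0.0027  0.1148] rpy [ 180.    -0.2 -173.1] F [-0.2  0.5 -0.5] w 0.0057 q [ 53.   3. -57. 115.   3.  63.  92.]
row [0.184, -0.001, -0.017, 0.0, 0.066, 0.001] rows>= 1.7
row [0.184, -0.001, 0.083, 0.0, 0.066, 0.001] rows>= 0.7
```

Emit:
{"op": "servo_tool", "data": {
  "series": [
    [[0.184,0,-0.015,0,0.066,0.001,0],[0.184,0,-0.015,0,0.066,0.001,0],[0.184,0,-0.015,0,0.066,0.001,0],[0.184,0,0.05,0,0.066,0.001,0],[0.184,0,0.083,0,0.066,0.001,0],[0.184,0,0.083,0,0.066,0.001,0],[0.184,0,0.083,0,0.066,0.001,0],[0.184,0,0.083,0,0.066,0.001,0]]
  ]
}}

```text
time_s: 15.82
tool_pos: [0.4028, -0.0094, 0.0913]
tool_rot: [-179.9, -11.9, -173.3]
force: [0.0, -0.7, 0.1]
grip_width: 0.0003
grasp_force: 0.0
```

```bash
python3 - <<'E'
from bar import *
plan(at(-.056,.074,12),at(-.056,.070,12))
E
```

```text
t 15.8167 tcp [ 0.4028 -0.0094  0.0913] rpy [-179.9  -11.9 -173.3] F [ 0.  -0.7  0.1] w 0.0003 q [ 50.  10. -57. 115.   9.  72.  86.]
row [-0.008, -0.0, 0.057, -0.0, 0.001, -0.0] rows>= 0.4
row [-0.011, -0.0, 0.07, -0.0, 0.001, -0.0] rows>= 0.1
```

Emit:
{"op": "servo_tool", "data": {
  "series": [
    [[-0.007,0,0.04,0,0.001,0,0],[-0.008,0,0.057,0,0.001,0,0],[-0.008,0,0.06,0,0.001,0,0],[-0.008,0,0.06,0,0.001,0,0],[-0.008,0,0.06,0,0.001,0,0]]
  ]
}}

```text
time_s: 16.23
tool_pos: [0.4014, -0.0096, 0.0733]
tool_rot: [-179.9, -12.1, -173.3]
force: [0.8, -0.2, 0.2]
grip_width: 0.0002
grasp_force: 0.0
```

Emit:
{"op": "servo_tool", "data": {
  "series": [
    [[0,0,0.003,0,0,0,0],[0,0,0.003,0,0,0,0],[0,0,0.003,0,0,0,0]]
  ]
}}

```text
time_s: 16.48
tool_pos: [0.4013, -0.0097, 0.0723]
tool_rot: [-179.9, -12.1, -173.3]
force: [-0.1, 0.7, 0.1]
grip_width: 0.0007
grasp_force: 0.3
```

Emit:
{"op": "servo_tool", "data": {
  "series": [
    [[0,0,0.003,0,0,0,0],[0,0,0.003,0,0,0,0],[0,0,0.003,0,0,0,0]]
  ]
}}

```text
time_s: 16.73
tool_pos: [0.4014, -0.0097, 0.0719]
tool_rot: [-179.9, -12.1, -173.3]
force: [-0.1, -1.2, 6.1]
grip_width: 0.0004
grasp_force: 3.1
```

Emit:
{"op": "servo_tool", "data": {
  "series": [
    [[0,0,0.001,0,0,0,0],[0,0,0.001,0,0,0,0],[0,0,0.001,0,0,0,0],[0,0,0.001,0,0,0,0]]
  ]
}}

```text
time_s: 17.07
tool_pos: [0.4014, -0.0097, 0.0719]
tool_rot: [-179.9, -12.1, -173.3]
force: [-1.7, -0.7, 8.3]
grip_width: 0.0003
grasp_force: 4.0
```

Emit:
{"op": "servo_tool", "data": {
  "series": [
    [[0,0,-0.04,0,0,0,0],[0,0,-0.1,0,0,0,0],[0,0,-0.1,0,0,0,0],[0,0,-0.1,0,0,0,0]]
  ]
}}

```text
time_s: 17.4
tool_pos: [0.4079, -0.009, 0.101]
tool_rot: [-179.9, -12.0, -173.3]
force: [0.2, -0.4, -0.2]
grip_width: 0.0004
grasp_force: 0.0
```

```bash
python3 - <<'E'
from bar import *
bar()
plan(at(.056,.10,0.01),at(.056,.078,0.01))
E
```

```text
bar top: a [-0.08629251  0.01756828] b [0.03926802 0.04507658 0.05089089] slope [0.00089599 0.04523015] z-fit [0.0006843  0.07054358] med z 0.07055017054076984
t 17.45 tcp [ 0.4071 -0.0091  0.1003] rpy [-179.9  -12.1 -173.3] F [ 0.1 -0.2  0.3] w 0.0005 q [ 50.  10. -57. 114.   9.  73.  86.]
row [-0.348, 0.001, -0.073, -0.0, -0.067, -0.001] rows>= 2.6
row [-0.363, 0.001, -0.002, -0.0, -0.067, -0.001] rows>= 0.5
```

Emit:
{"op": "servo_tool", "data": {
  "series": [
    [[-0.348,0,-0.075,0,-0.067,-0.001,0],[-0.348,0,-0.075,0,-0.067,-0.001,0],[-0.348,0,-0.075,0,-0.067,-0.001,0],[-0.348,0,-0.075,0,-0.067,-0.001,0],[-0.363,0,-0.002,0,-0.067,-0.001,0],[-0.365,0,0.012,0,-0.067,-0.001,0],[-0.365,0,0.016,0,-0.067,-0.001,0],[-0.365,0,0.016,0,-0.067,-0.001,0],[-0.365,0,0.016,0,-0.067,-0.001,0]]
  ]
}}

```text
time_s: 18.2
tool_pos: [0.512, 0.0034, 0.0728]
tool_rot: [-179.9, -0.1, -173.1]
force: [0.8, -0.5, 0.6]
grip_width: 0.0006
grasp_force: 0.0
```

Emit:
{"op": "servo_tool", "data": {
  "series": [
    [[0,0,0.005,0,0,0,0],[0,0,0.007,0,0,0,0],[0,0,0.008,0,0,0,0],[0,0,0.008,0,0,0,0]]
  ]
}}

```text
time_s: 18.53
tool_pos: [0.5124, 0.0032, 0.0705]
tool_rot: [-179.9, -0.0, -173.1]
force: [-1.6, -0.6, 1.9]
grip_width: 0.0006
grasp_force: 1.1
```

Emit:
{"op": "servo_tool", "data": {
  "series": [
    [[0,0,0.003,0,0,0,0],[0,0,0.003,0,0,0,0],[0,0,0.003,0,0,0,0],[0,0,0.003,0,0,0,0],[0,0,0.003,0,0,0,0]]
  ]
}}

```text
time_s: 18.95
tool_pos: [0.5124, 0.0032, 0.0704]
tool_rot: [-179.9, -0.1, -173.1]
force: [-4.0, -0.1, 9.7]
grip_width: 0.0006
grasp_force: 5.0
```

Firm at both ends (about 0.1–0.4 mm), so the left plate is true. Now for the right plate.

Emit:
{"op": "servo_tool", "data": {
  "series": [
    [[0,0,0,0,0,0,0],[0,0,0,0,0,0,0],[0,0,-0.05,0,0,0,0],[0,0,-0.15,0,0,0,0.75],[0,0,-0.25,0,0,0,0.75],[0,0,-0.25,0,0,0,0.75]]
  ]
}}

```text
time_s: 19.45
tool_pos: [0.516, 0.0041, 0.1494]
tool_rot: [-179.8, 0.4, -173.1]
force: [2.0, 0.2, 0.1]
grip_width: 0.0135
grasp_force: 0.0
```

```bash
python3 - <<'E'
from bar import *
sp=np.array([.4627,-.0476]); v=np.radians(6.8); u=np.array([np.cos(v),np.sin(v)]); n=np.array([-u[1],u[0]])
q=sp-.045*n-.001*u; M=down(186.8)
plan((np.r_[q,.14],M),(np.r_[q,.08],M),(np.r_[q,.0315],M))
E
```

```text
t 19.45 tcp [0.516  0.0041 0.1494] rpy [-179.8    0.4 -173.1] F [2.  0.2 0.1] w 0.0135 q [ 50.  11. -58. 106.  10.  68.  86.]
row [0.201, -0.3, 0.031, -0.001, 0.002, 0.001] rows>= 2.6
row [0.203, -0.299, 0.231, -0.001, 0.002, 0.001] rows>= 1.4
row [0.204, -0.298, 0.393, -0.001, 0.002, 0.001] rows>= 1.2
```

Emit:
{"op": "servo_tool", "data": {
  "series": [
    [[0.201,-0.3,0.03,-0.001,0.002,0.001,0.75],[0.201,-0.3,0.03,-0.001,0.002,0.001,0.75],[0.201,-0.3,0.03,-0.001,0.002,0.001,0.75],[0.201,-0.3,0.03,-0.001,0.002,0.001,0.75],[0.201,-0.3,0.03,-0.001,0.002,0.001,0.75],[0.201,-0.3,0.03,-0.001,0.002,0.001,0.75],[0.201,-0.3,0.03,-0.001,0.002,0.001,0.75],[0.201,-0.3,0.03,-0.001,0.002,0.001,0.75],[0.202,-0.3,0.15,-0.001,0.002,0.001,0.75],[0.203,-0.3,0.231,-0.001,0.002,0.001,0.75],[0.203,-0.3,0.231,-0.001,0.002,0.001,0.75],[0.203,-0.3,0.231,-0.001,0.002,0.001,0.75]]
  ]
}}

```text
time_s: 20.45
tool_pos: [0.4621, -0.0918, 0.0745]
tool_rot: [179.7, -0.5, -173.2]
force: [0.2, 0.1, 0.5]
grip_width: 0.0652
grasp_force: 0.0
```

```bash
python3 - <<'E'
from bar import *
bar()
sp=np.array([.4627,-.0476]); v=np.radians(6.8); u=np.array([np.cos(v),np.sin(v)]); n=np.array([-u[1],u[0]])
q=sp-.045*n-.001*u; M=down(186.8)
plan((np.r_[q,.0315],M))
E
```

```text
bar top: a [-0.08595823 -0.00408212] b [0.03871142 0.0433049  0.05095547] slope [0.00266199 0.04385428] z-fit [0.00087414 0.0696704 ] med z 0.07028824919212752
t 20.5 tcp [ 0.4634 -0.0923  0.0757] rpy [ 179.8   -0.4 -173.2] F [0.9 0.5 0.9] w 0.0651 q [ 59.  10. -54. 116.   9.  59.  98.]
row [-0.013, -0.002, 0.147, 0.001, -0.002, 0.0] rows>= 1.1
```

Emit:
{"op": "servo_tool", "data": {
  "series": [
    [[-0.011,-0.002,0.08,0.001,-0.001,0,0.75],[-0.011,-0.002,0.13,0.001,-0.001,0,0.75],[-0.011,-0.002,0.145,0.001,-0.001,0,0.75],[-0.011,-0.002,0.145,0.001,-0.001,0,0.75],[-0.011,-0.002,0.145,0.001,-0.001,0,0.75]]
  ]
}}

```text
time_s: 20.92
tool_pos: [0.4668, -0.0934, 0.0329]
tool_rot: [-179.9, -0.1, -173.3]
force: [-0.0, -0.8, 0.8]
grip_width: 0.0654
grasp_force: 0.0
```

```bash
python3 - <<'E'
from bar import *
sp=np.array([.4627,-.0476]); v=np.radians(6.8); u=np.array([np.cos(v),np.sin(v)]); n=np.array([-u[1],u[0]])
q=sp-.045*n-.001*u; M=down(186.8)
plan((np.r_[q,.0315],M))
E
```

```text
t 20.9167 tcp [ 0.4668 -0.0934  0.0329] rpy [-1.799e+02 -1.000e-01 -1.733e+02] F [-0.  -0.8  0.8] w 0.0654 q [ 56.  15. -52. 117.  14.  55.  93.]
row [-0.001, 0.003, 0.005, -0.0, -0.001, -0.0] rows>= 0.0
```

Emit:
{"op": "servo_tool", "data": {
  "series": [
    [[-0.001,0.003,0.004,0,0,0,0.3],[-0.001,0.003,0.004,0,0,0,0.3],[-0.001,0.003,0.004,0,0,0,0.3],[-0.001,0.003,0.004,0,0,0,0.3],[-0.001,0.003,0.004,0,0,0,0.3],[-0.001,0.003,0.004,0,0,0,0.3],[-0.001,0.003,0.004,0,0,0,0.3],[-0.001,0.003,0.004,0,0,0,0.3]]
  ],
  "grip_force": 40
}}

```text
time_s: 21.58
tool_pos: [0.4661, -0.0927, 0.0306]
tool_rot: [-179.9, -0.2, -173.3]
force: [-1.2, -0.7, 3.3]
grip_width: 0.0392
grasp_force: 40.0
```

Emit:
{"op": "servo_tool", "data": {
  "series": [
    [[0,0,-0.02,0,0,0,0.3],[0,0,-0.06,0,0,0,0.3],[0,0,-0.15,0,0,0,0.3],[0,0,-0.27,0,0,0,0.3],[0,0,-0.4,0,0,0,0.3],[0,0,-0.45,0,0,0,0.3],[0,0,-0.45,0,0,0,0.3],[0,0,-0.45,0,0,0,0.3]]
  ]
}}

```text
time_s: 22.25
tool_pos: [0.4664, -0.0923, 0.1657]
tool_rot: [-179.9, -0.2, -173.3]
force: [-0.6, -0.6, -4.2]
grip_width: 0.039
grasp_force: 40.0
```

```bash
python3 - <<'E'
from bar import *
f=bar(); save("w5",f)
print(get_obs()["force"],get_obs()["grip_width"],get_obs()["grasp_force"])
plan(([.50,.19,.165],down(186.8)))
E
```

```text
bar top: a [-0.08581739  0.04443035] b [0.03899245 0.0440312  0.05103404] slope [0.00204416 0.04430246] z-fit [5.11554809e-05 6.98957315e-02] med z 0.07034123547414442
[-0.39787295  0.61517177 -3.35715496] 0.039094156021148234 39.99992474913597
t 22.3 tcp [ 0.4653 -0.0921  0.1643] rpy [-180.    -0.3 -173.3] F [-0.4  0.6 -3.4] w 0.0391 q [ 63.   2. -55. 110.   2.  69. 104.]
row [-0.225, 0.92, -0.004, -0.0, -0.002, -0.001] rows>= 6.8
```

View pics/w5.png

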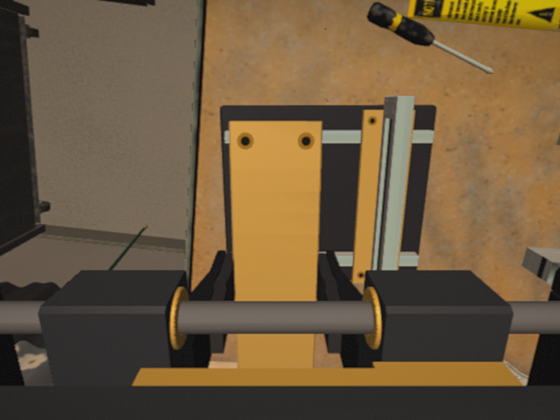

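Wrist view: the bowed plate is held squarely (230–320, from y=122), and the straightedge still stands on the left plate at x≈398.

Emit:
{"op": "servo_tool", "data": {
  "series": [
    [[-0.225,0.92,0,0,-0.001,-0.001,0.3],[-0.225,0.92,0,0,-0.001,-0.001,0.3],[-0.225,0.92,0,0,-0.001,-0.001,0.3],[-0.225,0.92,0,0,-0.001,-0.001,0.3],[-0.225,0.92,0,0,-0.001,-0.001,0.3],[-0.225,0.92,0,0,-0.001,-0.001,0.3],[-0.225,0.92,0,0,-0.001,-0.001,0.3],[-0.225,0.92,0,0,-0.001,-0.001,0.3],[-0.225,0.92,0,0,-0.001,-0.001,0.3]]
  ]
}}

```text
time_s: 23.05
tool_pos: [0.4984, 0.1932, 0.1625]
tool_rot: [179.9, -0.3, -172.7]
force: [-0.1, -1.1, -3.2]
grip_width: 0.0388
grasp_force: 40.0
```

Emit:
{"op": "servo_tool", "data": {
  "series": [
    [[-0.068,0.569,0,0,0,0,0.3],[-0.068,0.569,0,0,0,0,0.3],[-0.068,0.569,0,0,0,0,0.3],[-0.068,0.569,0,0,0,0,0.3],[-0.068,0.569,0,0,0,0,0.3],[-0.068,0.569,0,0,0,0,0.3],[-0.068,0.569,0.2,0,0,0,0.3],[-0.068,0.569,0.35,0,0,0,0.3],[-0.068,0.569,0.35,0,0,0,0.3],[-0.068,0.569,0.35,0,0,0,0.3]]
  ]
}}

```text
time_s: 23.88
tool_pos: [0.4983, 0.3546, 0.0523]
tool_rot: [-179.5, -0.7, -173.3]
force: [-0.8, -0.9, -3.9]
grip_width: 0.0391
grasp_force: 40.0
```

```bash
python3 - <<'E'
from h import *
f,P=cam("wrist"); X=P.reshape(-1,3); hs=cv2.cvtColor(f,cv2.COLOR_RGB2HSV).reshape(-1,3)
p,Rt,o=tool(); L=(X-p)@Rt
k=np.isfinite(X).all(1)&(abs(L[:,1])<.025)&(L[:,2]>-.02)&(L[:,2]<.02)&(abs(L[:,0])<.1)&(hs[:,1]>90)
print("plate tool-x",np.percentile(L[k,0],[.5,99.5]),"y",np.percentile(L[k,1],[1,99]),[(q,round(1000*np.median(L[k&(abs(L[:,0]-q)<.005),2]),1)) for q in(.03,.04,.05,.06,.07)])
# pan centre check from wrist: rim points
k=np.isfinite(X).all(1)&(X[:,2]>.0275)&(X[:,2]<.033)&(abs(np.hypot(X[:,0]-.4998,X[:,1]-.362)-.097)<.006)
Y=X[k,:2]; s=np.linalg.lstsq(np.c_[2*Y,np.ones(len(Y))],(Y**2).sum(1),rcond=None)[0]; print("pan fit",s[:2],np.sqrt(s[2]+s[:2]@s[:2]),k.sum())
plan(([.4998,.362,.035],down(186.8)),([.4998,.362,.0275],down(186.8)))
E
```

```text
plate tool-x [-0.04972048  0.07435482] y [-0.02109317  0.01797776] [(0.03, np.float64(-5.1)), (0.04, np.float64(-4.7)), (0.05, np.float64(-4.3)), (0.06, np.float64(-3.7)), (0.07, np.float64(-3.1))]
pan fit [0.49788493 0.36148583] 0.09441387984792 8277
t 23.9333 tcp [0.4998 0.3568 0.0558] rpy [-179.7   -0.4 -173.3] F [ 1.   0.3 -2.7] w 0.0389 q [  5.  34. -57.  97.  31.  67.  37.]
row [-0.003, 0.018, 0.069, -0.002, -0.002, -0.0] rows>= 0.5
row [-0.003, 0.018, 0.094, -0.002, -0.002, -0.0] rows>= 0.2
```

Emit:
{"op": "servo_tool", "data": {
  "series": [
    [[-0.003,0.018,0.06,-0.002,-0.002,0,0.3],[-0.003,0.018,0.08,-0.002,-0.002,0,0.3],[-0.003,0.018,0.087,-0.002,-0.002,0,0.3],[-0.003,0.018,0.087,-0.002,-0.002,0,0.3],[-0.003,0.018,0.087,-0.002,-0.002,0,0.3]]
  ]
}}

```text
time_s: 24.35
tool_pos: [0.5019, 0.3669, 0.0349]
tool_rot: [179.7, 0.4, -173.1]
force: [-0.6, 0.3, -4.0]
grip_width: 0.0395
grasp_force: 40.0
```

Emit:
{"op": "servo_tool", "data": {
  "series": [
    [[0.012,-0.015,0.005,0,0,0,0.3],[0.012,-0.015,0.012,0,0,0,0.3],[0.012,-0.015,0.016,0,0,0,0.3],[0.012,-0.015,0.016,0,0,0,0.3],[0.012,-0.015,0.016,0,0,0,0.3]]
  ]
}}

```text
time_s: 24.77
tool_pos: [0.4981, 0.3621, 0.0287]
tool_rot: [179.7, 0.3, -173.1]
force: [-0.2, -0.2, -3.7]
grip_width: 0.0387
grasp_force: 40.0
```

Emit:
{"op": "servo_tool", "data": {
  "series": [
    [[0,0,0.003,0,0,0,0.3],[0,0,0.003,0,0,0,0.3],[0,0,0.003,0,0,0,0.3]]
  ]
}}

```text
time_s: 25.02
tool_pos: [0.498, 0.3622, 0.0278]
tool_rot: [179.7, 0.3, -173.1]
force: [-0.6, -0.5, -3.9]
grip_width: 0.0392
grasp_force: 40.0
```

Emit:
{"op": "servo_tool", "data": {
  "series": [
    [[0,0,0.001,0,0,0,0.3],[0,0,0.001,0,0,0,0.65],[0,0,0.001,0,0,0,0.65],[0,0,0.001,0,0,0,0.65],[0,0,0.001,0,0,0,0.65],[0,0,0.001,0,0,0,0.65],[0,0,-0.05,0,0,0,0.65],[0,0,-0.15,0,0,0,0.65],[0,0,-0.28,0,0,0,0.65],[0,0,-0.4,0,0,0,0.65],[0,0,-0.4,0,0,0,0.65],[0,0,-0.4,0,0,0,0.65]]
  ]
}}

```text
time_s: 26.02
tool_pos: [0.4987, 0.3629, 0.1515]
tool_rot: [179.6, 0.6, -173.1]
force: [0.3, 0.1, -1.2]
grip_width: 0.0568
grasp_force: 0.0
```

```bash
python3 - <<'E'
from h import *
f,P=cam("wrist"); ft,_=cam("scene")
X=P.reshape(-1,3); hs=cv2.cvtColor(f,cv2.COLOR_RGB2HSV).reshape(-1,3)
k=np.isfinite(X).all(1)&(hs[:,1]>110)&(np.hypot(X[:,0]-.498,X[:,1]-.3615)<.09)&(X[:,2]>.026)&(X[:,2]<.045)
print(cv2.minAreaRect((X[k,:2]*1000).astype(np.float32)),np.median(X[k,2]),"max radius",np.hypot(X[k,0]-.498,X[k,1]-.3615).max())
v=np.array(cv2.hconcat([cv2.resize(ft,(400,300)),cv2.resize(f,(400,300))])); save("sw3",v)
print(get_obs()["grip_width"],get_obs()["force"],get_obs()["tool_pos"])
E
```

```text
((500.30255126953125, 362.5627136230469), (150.14100646972656, 40.75349044799805), 6.755224227905273) 0.034363396029647886 max radius 0.07965525984866513
0.056693720735210944 [ 0.0636848  -0.69902746 -0.67267263] [0.49740408 0.36096049 0.14786214]
```

View pics/sw3.png

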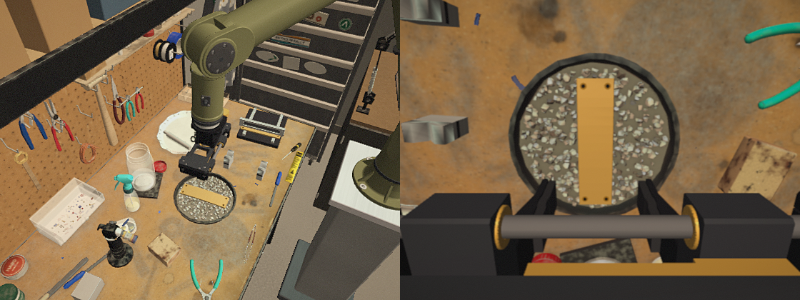

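The plate lies in the pan well inside the rim (wrist half, 578–613 × 77–205), and the straightedge is still standing on the left plate (scene half, (262,122)).

Emit:
{"op": "servo_tool", "data": {
  "series": [
    [[0,0,-0.1,0,0,0,0.65],[0,0,-0.1,0,0,0,0.65],[0,0,-0.1,0,0,0,0.65],[0,0,-0.1,0,0,0,0.65]]
  ]
}}

```text
time_s: 26.45
tool_pos: [0.4969, 0.3607, 0.1765]
tool_rot: [179.7, 0.2, -173.1]
force: [-0.2, 0.5, -0.5]
grip_width: 0.0562
grasp_force: 0.0
```

```bash
python3 - <<'E'
from h import *
f,P=cam("scene"); X=P.reshape(-1,3); sp=SP; v=np.radians(SY); u=np.array([np.cos(v),np.sin(v)]); n=np.array([-u[1],u[0]])
k=np.isfinite(X).all(1)&(X[:,2]>.066)&(X[:,2]<.08); a,b=(X[k,:2]-sp)@u,(X[k,:2]-sp)@n; m=(abs(a)<.11)&(abs(b-.045)<.03)
print(m.sum(),np.percentile(a[m],[1,99]),np.median(b[m]),np.median(X[k][m,2]))
if m.sum()>50: print(env.sign_off())
E
```

```text
297 [-0.08558319  0.08089623] 0.04857884243770585 0.07099525263691997
the job is handed in; nothing more can be done
None
```

The job is handed in (no verdict was returned): the left plate tested true and still carries the straightedge on edge, and the right plate, which the depth images show arched about 2.5 mm, lies in the pan clear of the rim.

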